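# Drive home the lamp's battery-cover screw

## Task

The screw that holds the lamp's battery cover was left loose: take the screwdriver out of its wooden block, seat its blade in the screw's slot and drive the screw clockwise under a steady push until it is fully home, without leaning hard on it or forcing it at the stop. Then stand the screwdriver back in its hole in the block and let go. Touch the lamp with nothing but the screwdriver, and leave the knight, the pawn bowl and the wooden box where they stand.

Things in the scene. Friction and masses are not known exactly. Their poses are not given: they have to be found in the camera images.
- lamp: Compact aluminium table lamp on rubber feet; does not shift. Base 180 x 90 x 30 mm, origin under its centre, x along its length. Over the -x half lies the 3 mm grey battery cover (top 33 mm up) with the screw at x = -55 mm. At +x: press button (38 mm up), then a stem with a 74 mm round shade, 127 mm high, 70 mm from the origin. 
- screw_slot (a point): Centre of the slot's mouth, on top of the screw's 20 mm round steel head, 38.6 to 39.6 mm above the table at first, 37.5 mm when home; x = along the slot, z = up, turns with the screw. Slot: closed at both ends, 3 mm deep; floor 10 x 2.6 mm, mouth 13.5 x 4.8 mm, flanks sloping 20 degrees, so a blade that is turned without push rides up and out.
- screw: The lamp's captive screw; origin under its head's middle, axes as screw_slot. Clockwise drives it in: coarse thread, about 1 mm a rad, drags at 0.06 N m, does not run back, stops dead when the head sits on the cover, a fifth to a third of a turn on. Where the slot then points differs each time: the stop is felt. Twisted on past about 0.15 N m the blade climbs out and mars the slot (9 N push).
- screwdriver: Screwdriver, 146 mm, about 120 g, standing blade down in the block. Origin at the middle of the blade's end; z up the shaft, x along the blade's width, y across its thickness. Blade 9 x 2 mm; steel shaft 8 mm thick; oval beech handle from 62 mm (its shoulder, 21 mm wide, which rests on the block) to 146 mm, with two flats 22 mm apart facing +y and -y from 78 to 130 mm; 32 mm wide in x.
- driver_tip (a point): Middle of the end of the screwdriver's blade (same as the screwdriver's origin); 4 mm above the table when it stands in the block.
- driver_grip (a point): Middle of the handle between its two flats, on the screwdriver's axis, 104 mm above the blade's end; axes as the screwdriver.
- tool_block: Beech tool block, 100 x 64 x 66 mm, stays put, origin under its centre. Through holes from above: 14 mm wide at x = -22 mm (the screwdriver's), two empty small ones (9 and 6 mm) at x = +32 mm.
- block_hole (a point): Centre of the mouth of the screwdriver's hole, on the block's top 66 mm above the table; 14 mm wide with a 2 mm chamfer, open to the table below.
- knight: White porcelain chess knight, 38 mm base, 80 mm high, loose; origin under its base. Leave alone.
- pawn_bowl: Steel bowl, 112 mm wide, 45 mm high, holding black plastic pawns, loose; origin under its centre. Leave alone.
- chess_box: Beech box with a sliding top, 170 x 100 x 62 mm, loose; origin under its centre. Leave alone.
Not all that is in view belongs to the job. What is shaped like the tool_block but red is not meant. There is more than one size of the screwdriver; the job needs the smaller.

How it is judged:
On the way, in this order (a step that is already met when the one before it is completed fails the run):
1. the screwdriver's blade sits in the screw's slot and pushes on it (horizontal distance between driver_tip and screw_slot below 0.003 m and z of driver_tip in the frame of screw_slot below -0.0015 m and contact force between screwdriver and screw above 2 N), for 0.2 s.
2. the screw is home, the blade still seated and pushed (all of step 1 and z of screw_slot in the frame of lamp below 0.0377 m), for 0.1 s.
3. the screwdriver stands in its hole in the block again (horizontal distance between driver_tip and block_hole below 0.006 m and height (world z) of driver_tip below 0.008 m and angle between screwdriver's own z axis and vertical below 0.12 rad and linear speed of screwdriver below 0.02 m/s), for 0.2 s.
At the end, for the whole second after the job is handed in: The screw is fully home (head within 0.2 mm of sitting on the cover), and the screwdriver stands released and still in its hole in the block, shoulder within 4 mm of the block's top and within 7 degrees of upright (all of step 3 and z of screw_slot in the frame of lamp below 0.0377 m); the robot touches nothing.
It fails at once if the screwdriver bears on the lamp or its screw (push and twist together) with more than 90 N (contact force between screwdriver and screw above 90 N or contact force between screwdriver and lamp above 90 N).
It fails at once if the fingers or the arm touch the lamp or its screw (contact force between any of the fingers, the arm and lamp above 1 N or contact force between any of the fingers, the arm and screw above 1 N).
It fails at once if the knight is moved by more than 10 mm or tipped (distance of knight from where it was at the start of the episode above 0.01 m or angle between knight's own z axis and vertical above 0.2 rad).
It fails at once if the bowl of pawns is moved by more than 10 mm or tipped (distance of pawn_bowl from where it was at the start of the episode above 0.01 m or angle between pawn_bowl's own z axis and vertical above 0.2 rad).
It fails at once if the box is moved by more than 10 mm or tipped (distance of chess_box from where it was at the start of the episode above 0.01 m or angle between chess_box's own z axis and vertical above 0.2 rad).
It also fails if it takes over 72 s, if anything falls off the work surface, if the arm or the gripper's body presses on something with over 40 N, if the wrist force passes 120 N, or if a joint passes its speed limit or range.

## Robot

A 6-joint arm with a two-finger parallel gripper is mounted at the origin on the work surface. World frame = base frame: x ahead of the robot, y to its left, z up, the work surface at z = 0. Lengths are in m, angles in rad, forces in N, time in s.
With the tool pointing down it reaches from about 0.35 to 0.85 m from the base axis. Payload 8.1 kg.
Tool frame: the origin (TCP) lies between the finger pads; the fingertips stand 11 mm ahead of it and the grasp point (between the pads) lies 8 mm behind it (robot.tips_ahead is the distance from the TCP to the fingertips, in m); z points along the fingers, y is the line along which they close (so a half turn about z gives the same grasp; the last joint's range is limited). The gripper opens to 93 mm and grips with 3 to 60 N. Pads are 15 mm wide; open, the fingers measure 128 mm over their backs; the gripper's body (75 mm by 188 mm) begins 65 mm behind the grasp point.
Start: joints at [-1.277, 0.13, 1.488, -0, 1.523, -0.085], TCP at [0.222, -0.557, 0.23] pointing down, gripper open.
Joint ranges: [-2.96, 2.96], [-0.89, 2.26], [0.02, 2.5], [-1.34, 4.48], [0, 2.73], [-2.66, 2.66]. Speed limits (rad/s): [2.39, 2.39, 2.79, 3.14, 3.14, 3.14].

## Interface

Orientations are given as a rotation vector (axis times angle).
In Python, from plant import robot gives the robot as it stands. The module is installed in compiled form; this text tells all that it offers.
- The arm moves only by the tool move_arm, never from a script. Its argument "deltas" is one flat list of numbers, 7 for each row, row after row: the shift along the tool's x, y, z in m, then the turn, a rotation vector about the tool's x, y, z in rad, then the opening, from 0 (shut) to 1 (fully open). A call has 1 to 12 rows; each row is the pose to reach, as a shift and turn from the pose commanded when the call began, along the tool's axes at that moment; what a row does not reach only later rows make up. A row lasts 1/8 s, in which the tool goes at most 62.5 mm and 10.7 degrees, less where a joint would pass 70% of its speed; a pose out of reach is approached as far as the arm can. A call with a gripper value outside its range is refused whole. The fingers move at their own pace and stop on an object; "squeeze" is the grip in N (left out, the last holds). Time passes only in rows, so rows that repeat a pose let the fingers close. It gives the time, the measured TCP pose, the force, the opening and the grip force at its end, in the units of the state.
- robot.read_state(): the state, without advancing time (a new reading comes with each control period).
- robot.read_camera(name): name is "side" or "top" or "wrist"; returns (picture, depth): 480x640x3 uint8, red, green, blue; 480x640 float32, m along the optical axis (not along the pixel's ray), 0 where there is no reading.
- robot.camera_model(name): a dict with "K" (3x3 intrinsics, pixels), "R" (3x3) and "t" (3): a world point X has camera coordinates R X + t; the wrist camera has in their place "tool_from_camera" (4x4, takes a point from camera to tool coordinates, whose origin is the TCP and whose axes are the flange's). Camera axes: x right, y down, z forward; pixel columns grow to the right and rows downward; lengths in m; the calibration is good to about 2 mm. A picture is of the moment at which its call begins: read the wrist's pose just before it. camera_model takes no time and is no camera call.
- robot.close_job(): hands the job in; it is judged then, once.
Trained networks look in the newest picture that a camera, given by its name, has taken for a name from the list of things; names that differ only in an ending like _2 or _b are one class to them, and where a whole thing is asked for, a point or a joint stands for the part that bears it (a point fixed in the world has none). Each returns a list of dicts, best first, with "confidence" (0 to 1); they miss things now and then, are a little off and sometimes report something else, mostly with a low value. They report only what shows in the picture. A call takes as long as a camera call. They do not tell look-alikes from the thing itself.
- robot.recognise(camera, label): "uv" ([column, row] in pixels, amid what is visible of it).
The state is a dict: "t": time; "q": joint angles; "dq": joint speeds; "joint_torque": joint torques, N m; "tool_pos": TCP position; "orientation": TCP orientation; "force": force on the tool from outside, world axes, zero at the start; "wrist_torque": the same for the moment, N m; "opening": finger opening in m; "gripper_force": force on a finger pad.
Only numpy, scipy, OpenCV 4.12 (cv2) and the standard library are available. Lean on these libraries where they do the work, as an engineer would, in place of code of your own. Each camera call takes 0.05 s, during which the arm holds its last target. There are 200 camera calls.

## Working session

There is one attempt and no reset: what is moved stays moved. The work goes in short steps, Python scripts to look and compute and a tool call to move; the robot and the scene stay as the last step left them, time stands still between calls to the robot, and variables do not carry over. Pictures are saved under pics/ and viewed, at most 10 in all, crops included, and the job is handed in when it is done.

Besides the shell and the picture viewer there is one more tool, called as name(argument=value, ...), one argument or row to a line, values as JSON. move_arm: Moves the arm, as the interface text tells. Its arguments: {"type":"object","properties":{"deltas":{"type":"array","items":{"type":"number"}},"squeeze":{"type":"number"}},"required":["deltas"]}

```bash
mkdir -p pics
cat > h.py <<'E'
from plant import robot
import numpy as np, cv2
from scipy.spatial.transform import Rotation as Ro
def cam(name):
    s=robot.read_state(); p,d=robot.read_camera(name); m=robot.camera_model(name)
    K=np.array(m["K"])
    if name=="wrist":
        T=np.eye(4);T[:3,:3]=Ro.from_rotvec(s["orientation"]).as_matrix();T[:3,3]=s["tool_pos"]
        W=T@np.array(m["tool_from_camera"])
    else:
        R=np.array(m["R"]);W=np.eye(4);W[:3,:3]=R.T;W[:3,3]=-R.T@np.array(m["t"])
    return p,d,K,W
def cloud(d,K,W):
    v,u=np.mgrid[:480,:640]
    P=np.stack([(u-K[0,2])/K[0,0]*d,(v-K[1,2])/K[1,1]*d,d],-1)
    return P@W[:3,:3].T+W[:3,3]
def atz(u,v,z,K,W):
    r=W[:3,:3]@np.array([(u-K[0,2])/K[0,0],(v-K[1,2])/K[1,1],1]);return W[:3,3]+r*(z-W[2,3])/r[2]
E
python3 - <<'E'
from h import *
for c in("top","side"):
    p,d,K,W=cam(c);cv2.imwrite(f"pics/{c}0.png",p[...,::-1]);C=cloud(d,K,W)
    print(c,W[:3,3].round(3),K[0,0])
    for l in("screwdriver","tool_block","lamp","screw","knight","pawn_bowl","chess_box","block_hole","driver_grip"):
        for r in robot.recognise(c,l)[:3]:
            u,v=r["uv"];print(l,np.round(r["uv"]),round(r["confidence"],2),C[int(v),int(u)].round(3))
print(robot.read_state()["t"])
E
```

```text
top [0.52  0.015 0.998] 559.7128619213662
screwdriver [174. 363.] 0.93 [0.423 0.236 0.206]
screwdriver [238. 284.] 0.76 [0.535 0.159 0.149]
screwdriver [445. 329.] 0.6 [ 0.461 -0.174  0.033]
tool_block [242. 267.] 0.79 [0.563 0.17  0.061]
tool_block [153. 268.] 0.59 [0.561 0.316 0.063]
tool_block [236. 283.] 0.48 [0.535 0.164 0.149]
lamp [443. 330.] 0.93 [ 0.461 -0.172  0.034]
knight [341. 296.] 0.88 [0.518 0.004 0.072]
knight [273. 155.] 0.16 [0.758 0.12  0.056]
pawn_bowl [426. 161.] 0.69 [ 0.756 -0.147  0.029]
chess_box [273. 155.] 0.84 [0.758 0.122 0.055]
chess_box [235. 285.] 0.68 [0.532 0.164 0.15 ]
block_hole [157. 266.] 0.88 [0.564 0.31  0.068]
block_hole [245. 269.] 0.74 [0.562 0.163 0.066]
block_hole [238. 281.] 0.7 [0.538 0.161 0.15 ]
driver_grip [238. 285.] 0.66 [0.532 0.16  0.147]
driver_grip [175. 360.] 0.63 [0.427 0.237 0.202]
side [ 0.491 -0.613  0.558] 463.4720597900063
screwdriver [212. 179.] 0.93 [0.421 0.226 0.148]
screwdriver [274. 209.] 0.76 [0.534 0.156 0.108]
tool_block [292. 202.] 0.79 [0.582 0.291 0.045]
tool_block [288. 236.] 0.65 [0.556 0.137 0.056]
lamp [247. 383.] 0.91 [ 0.46  -0.181  0.03 ]
screw [264. 413.] 0.68 [ 0.479 -0.235  0.035]
knight [277. 291.] 0.91 [ 0.52  -0.002  0.038]
pawn_bowl [443. 333.] 0.9 [ 0.763 -0.137  0.03 ]
pawn_bowl [247. 384.] 0.55 [ 0.491 -0.613  0.558]
chess_box [391. 244.] 0.94 [0.746 0.078 0.055]
block_hole [291. 238.] 0.89 [0.562 0.139 0.052]
block_hole [289. 200.] 0.7 [0.575 0.288 0.051]
driver_grip [277. 208.] 0.81 [0.54  0.159 0.11 ]
driver_grip [211. 177.] 0.63 [0.42  0.225 0.155]
1.0
```

View pics/top0.png

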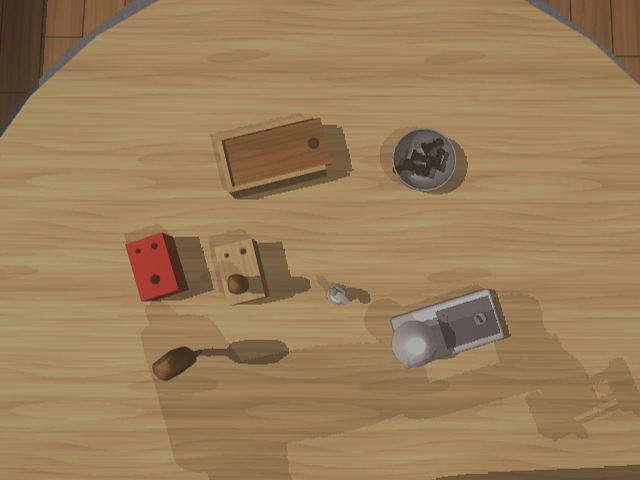

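View pics/side0.png

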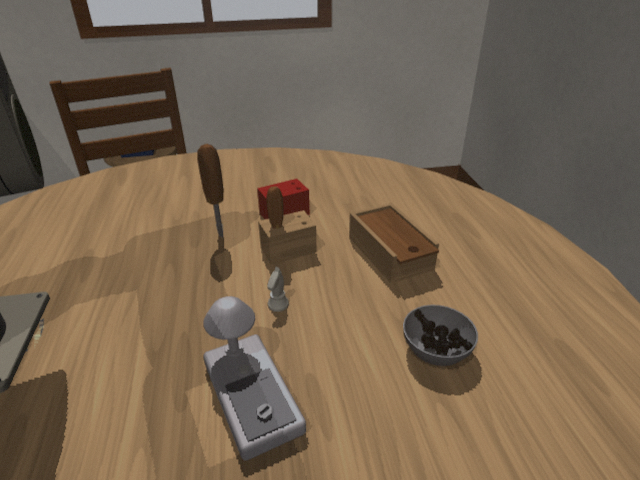

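The top view shows the wooden block with the smaller screwdriver at about (238,284). The lamp screw is at (480,318), and a decoy red block and a larger driver stand at the left.

Run:
```python
from h import *
p,d,K,W=cam("top")
print(atz(480,318,.039,K,W),atz(238,284,.15,K,W))
s=robot.read_state();print(s["tool_pos"],s["orientation"],Ro.from_rotvec(s["orientation"]).as_matrix().round(3),s["force"],s["opening"])
m=robot.camera_model("wrist");print(np.round(m["tool_from_camera"],3),m["K"][0])
C=cloud(d,K,W)
# block top rectangle
for box,z0,z1 in(((200,230,280,310),.06,.072),((385,280,515,375),.026,.036)):
    a,b,c,e=box;Q=C[b:e,a:c].reshape(-1,3);Q=Q[(Q[:,2]>z0)&(Q[:,2]<z1)]
    print(len(Q),cv2.minAreaRect((Q[:,:2]*1000).astype(np.float32)))
R=Ro.from_rotvec(s["orientation"]).as_matrix()
for t in((.484,-.236,.33),(.5,.13,.33)):print(R.T@(np.array(t)-s["tool_pos"]))
```

```text
[ 0.47994959 -0.23398902  0.039     ] [0.53364439 0.15925853 0.15      ]
[ 0.22190097 -0.55745673  0.22963825] [-3.08541246e+00 -5.91439826e-01  2.49644595e-05] [[ 0.929  0.37  -0.   ]
 [ 0.37  -0.929  0.   ]
 [-0.    -0.    -1.   ]] [-0.36769781 -0.49769021 -0.30293301] 0.09335420823674485
[[ 0.    -0.964 -0.266  0.074]
 [ 1.     0.    -0.    -0.001]
 [ 0.    -0.266  0.964 -0.154]
 [ 0.     0.     0.     1.   ]] [348.91609503   0.         313.18636737]
1940 ((555.4405517578125, 172.05120849609375), (100.16447448730469, 64.66214752197266), 13.956249237060547)
3611 ((462.18499755859375, -180.91876220703125), (89.2874526977539, 178.63323974609375), 17.507709503173828)
[ 0.36239032 -0.20174949 -0.10036539]
[ 0.51259941 -0.53588902 -0.10036485]
```

move_arm(
  deltas=[0.12, -0.07, 0.01, 0, 0, 0, 1, 0.24, -0.14, 0.02, 0, 0, 0, 1, 0.36, -0.205, 0.03, 0, 0, 0, 1, 0.36, -0.205, 0.03, 0, 0, 0, 1, 0.36, -0.205, 0.03, 0, 0, 0, 1, 0.36, -0.205, 0.03, 0, 0, 0, 1, 0.36, -0.205, 0.03, 0, 0, 0, 1, 0.36, -0.205, 0.03, 0, 0, 0, 1, 0.36, -0.205, 0.03, 0, 0, 0, 1, 0.36, -0.205, 0.03, 0, 0, 0, 1],
)

```text
t: 2.3
tool_pos: [0.48, -0.235, 0.1998]
orientation: [3.085, 0.589, -0.0]
force: [0.0, -0.4, -0.1]
opening: 0.0932
gripper_force: 0.0
```

Run:
```python
from h import *
p,d,K,W=cam("wrist");cv2.imwrite("pics/w1.png",p[...,::-1]);np.savez("w1.npz",p=p,d=d,K=K,W=W)
C=cloud(d,K,W)
for r in robot.recognise("wrist","screw_slot")+robot.recognise("wrist","screw"):
    u,v=r["uv"];print(np.round(r["uv"]),r["confidence"],C[int(v),int(u)].round(4),atz(u,v,.039,K,W))
print(W.round(3))
Q=C.reshape(-1,3)
Q=Q[np.hypot(Q[:,0]-.48,Q[:,1]+.234)<.025]; S=Q[(Q[:,2]>.0365)&(Q[:,2]<.045)]
print(len(S),S.mean(0),cv2.minEnclosingCircle((S[:,:2]*1000).astype(np.float32)))
```

```text
[310. 229.] 0.88 [ 0.4777 -0.2305  0.0376] [ 0.47777472 -0.23140604  0.039     ]
[62. 80.] 0.39 [0.5205 0.0026 0.0451] [0.51984276 0.00664664 0.039     ]
[310. 228.] 0.63 [ 0.4785 -0.2312  0.0358] [ 0.47849809 -0.23142043  0.039     ]
[[ 0.369 -0.896 -0.248  0.549]
 [-0.93  -0.355 -0.098 -0.207]
 [-0.     0.266 -0.964  0.354]
 [ 0.     0.     0.     1.   ]]
306 [ 0.48049782 -0.23161142  0.038018  ] ((480.29510498046875, -231.65789794921875), 10.22387981414795)
```

View pics/w1.png

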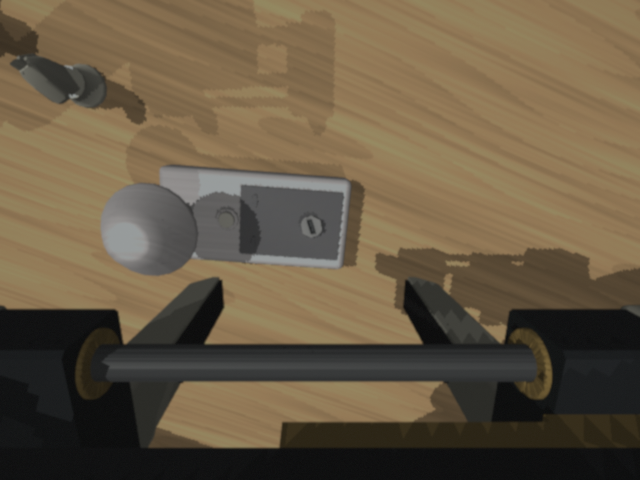

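The screw is at about (311,226), with its slot tilted slightly in the image. I'll move closer to measure its angle.

move_arm(
  deltas=[-0.05, -0.003, 0, 0, 0, 0, 1, -0.09, -0.003, 0.03, 0, 0, 0, 1, -0.09, -0.003, 0.08, 0, 0, 0, 1, -0.09, -0.003, 0.115, 0, 0, 0, 1, -0.09, -0.003, 0.115, 0, 0, 0, 1, -0.09, -0.003, 0.115, 0, 0, 0, 1, -0.09, -0.003, 0.115, 0, 0, 0, 1],
)

```text
t: 3.32
tool_pos: [0.3971, -0.2654, 0.0868]
orientation: [3.083, 0.591, 0.003]
force: [0.6, -1.1, 1.1]
opening: 0.0926
gripper_force: 0.0
```

Run:
```python
from h import *
p,d,K,W=cam("wrist");np.savez("w2.npz",p=p,d=d,K=K,W=W)
C=cloud(d,K,W);Q=C.reshape(-1,3)
m=(np.hypot(C[...,0]-.48,C[...,1]+.232)<.02)&(C[...,2]>.0365)&(C[...,2]<.045)
S=C[m];print(len(S),S.mean(0),cv2.minEnclosingCircle((S[:,:2]*1000).astype(np.float32)))
# rectified ortho image at z=.039 : 0.1mm/px, 40mm
g=np.zeros((400,400,2),np.float32);c0=S.mean(0)
Wi=np.linalg.inv(W)
i,j=np.mgrid[:400,:400]
X=np.stack([c0[0]+(200-i)*1e-4,c0[1]+(200-j)*1e-4,np.full(i.shape,.039)],-1)@Wi[:3,:3].T+Wi[:3,3]
u=(X[...,0]/X[...,2]*K[0,0]+K[0,2]).astype(np.float32);v=(X[...,1]/X[...,2]*K[1,1]+K[1,2]).astype(np.float32)
o=cv2.remap(p,u,v,cv2.INTER_CUBIC);cv2.imwrite("pics/ortho2.png",o[...,::-1]);print(c0)
for r in robot.recognise("wrist","screw_slot"):print(r, atz(*r["uv"],.039,K,W))
```

```text
937 [ 0.48009642 -0.23156432  0.03812557] ((479.9981384277344, -231.7012176513672), 10.108659744262695)
[ 0.48009642 -0.23156432  0.03812557]
{'uv': [313.2, 118.8], 'confidence': 0.93} [ 0.47866224 -0.23187191  0.039     ]
```

View pics/ortho2.png

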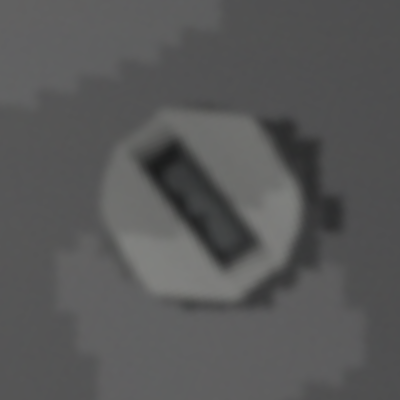

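The rectified crop shows the head centred at (200,205). The slot runs from (160,150) to (245,260), a yaw of about 38°.

move_arm(
  deltas=[0, 0, -0.06, 0, 0, 0, 1, 0, 0, -0.12, 0, 0, 0, 1, 0.0, -0.03, -0.18, 0, 0, 0, 1, 0.06, -0.09, -0.183, 0, 0, 0, 1, 0.12, -0.15, -0.183, 0, 0, 0, 1, 0.18, -0.22, -0.183, 0, 0, 0, 1, 0.284, -0.343, -0.183, 0, 0, 0, 1, 0.284, -0.343, -0.183, 0, 0, 0, 1, 0.284, -0.343, -0.183, 0, 0, 0, 1, 0.284, -0.343, -0.183, 0, 0, 0, 1, 0.284, -0.343, -0.183, 0, 0, 0, 1],
)

```text
t: 4.8
tool_pos: [0.5331, 0.1627, 0.2679]
orientation: [-3.083, -0.598, -0.0]
force: [-0.3, -1.5, 0.0]
opening: 0.093
gripper_force: 0.0
```

Run:
```python
from h import *
z=np.load("w2.npz")
o=cv2.cvtColor(cv2.imread("pics/ortho2.png"),cv2.COLOR_BGR2GRAY)
i,j=np.nonzero((o<75)&(np.hypot(*(np.mgrid[:400,:400]-np.array([205,203])[:,None,None]))<75))
X=np.stack([-i,-j],1)*.1;w,V=np.linalg.eigh(np.cov(X.T));print("slot",i.mean(),j.mean(),np.sqrt(w),np.degrees(np.arctan2(V[1,1],V[0,1])),len(i))
p,d,K,W=cam("wrist");cv2.imwrite("pics/w3.png",p[...,::-1]);np.savez("w3.npz",p=p,d=d,K=K,W=W)
C=cloud(d,K,W)
near=np.hypot(C[...,0]-.534,C[...,1]-.159)<.035
for a,b in((.07,.09),(.09,.11),(.11,.13),(.13,.14),(.14,.155)):
    S=C[near&(C[...,2]>a)&(C[...,2]<b)]
    if len(S)>10:print(a,len(S),S.mean(0).round(4),cv2.minAreaRect((S[:,:2]*1000).astype(np.float32)))
S=C[(np.hypot(C[...,0]-.55,C[...,1]-.17)<.07)&(C[...,2]>.062)&(C[...,2]<.07)]
print("block",cv2.minAreaRect((S[:,:2]*1000).astype(np.float32)),S[:,2].mean())
for l in("driver_grip","block_hole"):
  for r in robot.recognise("wrist",l):u,v=r["uv"];print(l,r,C[int(v),int(u)])
```

```text
slot 201.31375944584383 197.72701511335012 [1.33374617 3.92529403] -141.43277956619863 6352
0.07 14 [0.5466 0.1735 0.0858] ((543.08056640625, 175.11924743652344), (9.754426956176758, 24.75514030456543), 50.811100006103516)
0.09 65 [0.5475 0.1731 0.1003] ((541.906982421875, 174.5391082763672), (13.94046401977539, 29.074745178222656), 49.1838493347168)
0.11 111 [0.5489 0.1718 0.1206] ((542.29638671875, 174.30323791503906), (14.12712574005127, 28.494844436645508), 47.11412811279297)
0.13 157 [0.5457 0.1719 0.1356] ((538.04736328125, 172.80020141601562), (19.163715362548828, 29.778226852416992), 66.0883560180664)
0.14 663 [0.5376 0.1692 0.1467] ((536.7283935546875, 168.89674377441406), (25.124866485595703, 20.188640594482422), 5.783125877380371)
block ((557.2289428710938, 174.0767364501953), (100.06886291503906, 64.14678955078125), 14.380948066711426) 0.06519174580975672
driver_grip {'uv': [241.2, 326.8], 'confidence': 0.95} [0.3633352  0.19373955 0.02691307]
driver_grip {'uv': [311.9, 223.9], 'confidence': 0.56} [0.54457937 0.17052463 0.14727937]
block_hole {'uv': [183.9, 129.7], 'confidence': 0.83} [0.56784005 0.31502434 0.06535859]
block_hole {'uv': [315.5, 181.1], 'confidence': 0.56} [0.56950693 0.17679402 0.06572779]
```

View pics/w3.png

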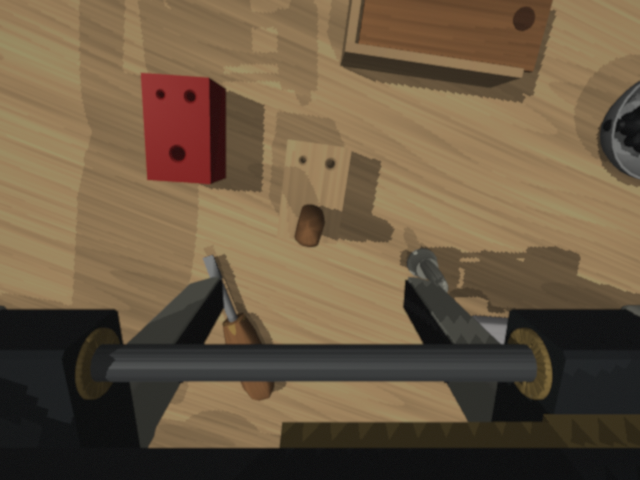

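The small driver's handle top is at (311,224), above the wooden block at (318,190). I'll look straight down on the handle to get its yaw.

move_arm(
  deltas=[-0.05, -0.004, 0.01, 0, 0, 0, 1, -0.069, -0.004, 0.02, 0, 0, 0, 1, -0.069, -0.004, 0.02, 0, 0, 0, 1, -0.069, -0.004, 0.02, 0, 0, 0, 1, -0.069, -0.004, 0.02, 0, 0, 0, 1],
)

```text
t: 5.58
tool_pos: [0.4682, 0.1374, 0.2484]
orientation: [-3.086, -0.59, -0.002]
force: [-0.3, -0.3, 0.7]
opening: 0.0931
gripper_force: 0.0
```

Run:
```python
from h import *
p,d,K,W=cam("wrist");np.savez("w4.npz",p=p,d=d,K=K,W=W)
C=cloud(d,K,W)
near=np.hypot(C[...,0]-.536,C[...,1]-.168)<.03
for a,b in((.075,.15),(.11,.15),(.125,.15),(.135,.15),(.14,.155)):
    S=C[near&(C[...,2]>a)&(C[...,2]<b)];P=S[:,:2];w,V=np.linalg.eigh(np.cov(P.T))
    if len(S)>10:print(a,len(S),S.mean(0).round(4),cv2.minAreaRect((P*1000).astype(np.float32)),np.sqrt(w)*2000,np.degrees(np.arctan2(V[1,1],V[0,1])))
c0=(.536,.168)
Wi=np.linalg.inv(W)
i,j=np.mgrid[:400,:400]
X=np.stack([c0[0]+(200-i)*2e-4,c0[1]+(200-j)*2e-4,np.full(i.shape,.134)],-1)@Wi[:3,:3].T+Wi[:3,3]
u=(X[...,0]/X[...,2]*K[0,0]+K[0,2]).astype(np.float32);v=(X[...,1]/X[...,2]*K[1,1]+K[1,2]).astype(np.float32)
o=cv2.remap(p,u,v,cv2.INTER_CUBIC);cv2.imwrite("pics/ortho4.png",o[...,::-1])
```

```text
0.075 1066 [0.5361 0.1686 0.1447] ((535.9210205078125, 168.69094848632812), (30.748275756835938, 21.841299057006836), 5.7036871910095215) [11.69588076 15.88635368] -174.11460382764102
0.11 1066 [0.5361 0.1686 0.1447] ((535.9210205078125, 168.69094848632812), (30.748275756835938, 21.841299057006836), 5.7036871910095215) [11.69588076 15.88635368] -174.11460382764102
0.125 1066 [0.5361 0.1686 0.1447] ((535.9210205078125, 168.69094848632812), (30.748275756835938, 21.841299057006836), 5.7036871910095215) [11.69588076 15.88635368] -174.11460382764102
0.135 984 [0.5361 0.1686 0.1457] ((535.8223266601562, 168.67665100097656), (28.786922454833984, 21.257129669189453), 5.5124945640563965) [11.45731393 14.86354689] -173.49826469545982
0.14 928 [0.5359 0.1686 0.1468] ((535.6392822265625, 168.70631408691406), (25.712100982666016, 20.42668342590332), 5.510452747344971) [10.97865602 13.36943935] -172.52560945901
```

View pics/ortho4.png

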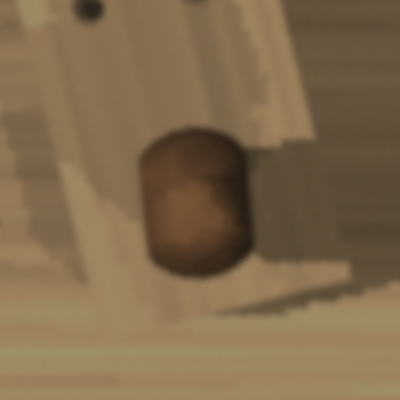

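The handle's long axis is at yaw 5.7°, centred at (0.536, 0.1687), which agrees with the block hole. Next I'll align above it and descend.

move_arm(
  deltas=[0.04, -0.004, 0, 0, 0, 0.15, 0.7, 0.0746, -0.004, 0, 0, 0, 0.279, 0.7, 0.0746, -0.004, 0, 0, 0, 0.279, 0.7, 0.0746, -0.004, 0, 0, 0, 0.279, 0.7, 0.0746, -0.004, 0.05, 0, 0, 0.279, 0.7, 0.0746, -0.004, 0.1, 0, 0, 0.279, 0.7, 0.0746, -0.004, 0.13, 0, 0, 0.279, 0.7, 0.0746, -0.004, 0.1484, 0, 0, 0.279, 0.7, 0.0746, -0.004, 0.1484, 0, 0, 0.279, 0.7, 0.0746, -0.004, 0.1484, 0, 0, 0.279, 0.7],
  squeeze=45,
)

```text
t: 6.88
tool_pos: [0.5362, 0.1691, 0.1011]
orientation: [-3.137, -0.157, -0.004]
force: [-0.4, 0.2, -0.0]
opening: 0.0645
gripper_force: 0.0
```

move_arm(
  deltas=[0, 0, 0, 0, 0, 0, 0, 0, 0, 0, 0, 0, 0, 0, 0, 0, 0, 0, 0, 0, 0, 0, 0, 0, 0, 0, 0, 0, 0, 0, 0, 0, 0, 0, 0],
  squeeze=45,
)

```text
t: 7.5
tool_pos: [0.5351, 0.1688, 0.0992]
orientation: [3.138, 0.157, -0.0]
force: [-0.0, 0.3, 0.5]
opening: 0.0217
gripper_force: 45.0
```

move_arm(
  deltas=[0, 0, -0.02, 0, 0, 0, 0, 0, 0, -0.05, 0, 0, 0, 0, 0, 0, -0.09, 0, 0, 0, 0, 0, 0, -0.14, 0, 0, 0, 0, 0, 0, -0.14, 0, 0, 0, 0, -0.02, 0.05, -0.14, 0, 0, -0.1, 0, -0.04, 0.1, -0.14, 0, 0, -0.25, 0, -0.05, 0.15, -0.14, 0, 0, -0.4, 0, -0.06, 0.2, -0.14, 0, 0, -0.55, 0, -0.07, 0.25, -0.14, 0, 0, -0.572, 0, -0.08, 0.3, -0.14, 0, 0, -0.572, 0, -0.0946, 0.35, -0.14, 0, 0, -0.572, 0],
)

```text
t: 9.0
tool_pos: [0.4751, -0.1902, 0.2388]
orientation: [-2.965, -1.036, 0.001]
force: [0.3, 0.2, -1.5]
opening: 0.0217
gripper_force: 45.0
```

move_arm(
  deltas=[-0.0232, 0.0362, 0, 0, 0, 0, 0, -0.0232, 0.0362, 0.03, 0, 0, 0, 0, -0.0232, 0.0362, 0.06, 0, 0, 0, 0, -0.0232, 0.0362, 0.075, 0, 0, 0, 0, -0.0232, 0.0362, 0.075, 0, 0, 0, 0, -0.0232, 0.0362, 0.075, 0, 0, 0, 0],
)

```text
t: 9.75
tool_pos: [0.4809, -0.2318, 0.1656]
orientation: [2.965, 1.036, 0.002]
force: [-1.2, -0.1, -0.9]
opening: 0.0217
gripper_force: 45.0
```

Run:
```python
from h import *
s=robot.read_state();print({k:np.round(s[k],4) for k in("q","tool_pos","orientation","force","wrist_torque")})
p,d,K,W=cam("wrist");np.savez("w5.npz",p=p,d=d,K=K,W=W)
q=np.linalg.inv(W)@np.array([.4801,-.2316,.039,1]);u=q[0]/q[2]*K[0,0]+K[0,2];v=q[1]/q[2]*K[1,1]+K[1,2];print(u,v)
a=int(u)-50;b=int(v)-45
cv2.imwrite("pics/c5.png",cv2.resize(p[b:b+75,a:a+100,::-1],None,fx=8,fy=8,interpolation=cv2.INTER_CUBIC));print(a,b)
for r in robot.recognise("wrist","driver_tip")+robot.recognise("wrist","screw_slot"):print(r)
```

```text
{'q': array([-0.5452, -0.0109,  1.7532,  0.    ,  1.3976,  0.3535]), 'tool_pos': array([ 0.4809, -0.2318,  0.1656]), 'orientation': array([2.9647e+00, 1.0356e+00, 1.7000e-03]), 'force': array([-1.1679, -0.1315, -0.8764]), 'wrist_torque': array([-0.0527, -0.0257,  0.0497])}
313.342596570902 238.34870201783232
263 193
{'uv': [312.6, 305.8], 'confidence': 0.8}
{'uv': [314.4, 236.6], 'confidence': 0.59}
```

View pics/c5.png

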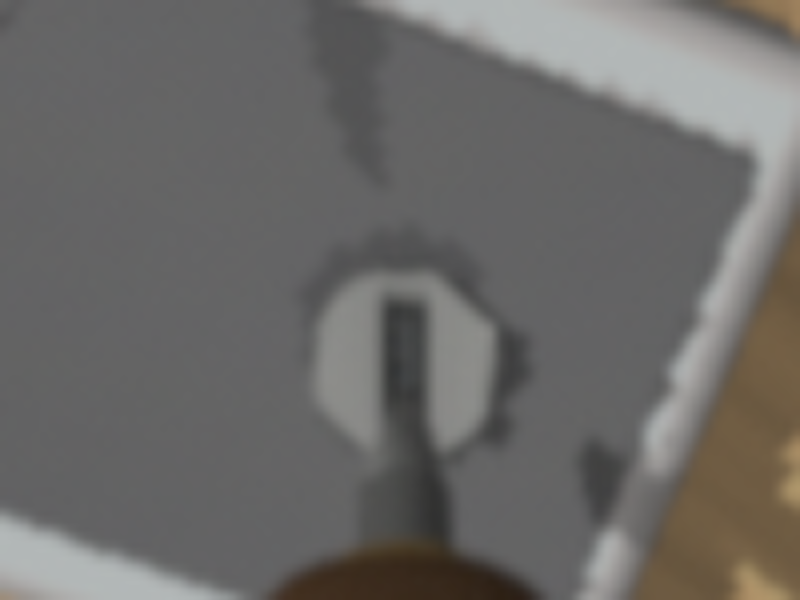

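The blade is in line with the slot; both are centred at about crop x 405. I'll descend to just above the head and check again.

move_arm(
  deltas=[0, 0, 0.012, 0, 0, 0, 0, 0, 0, 0.022, 0, 0, 0, 0, 0, 0, 0.022, 0, 0, 0, 0, 0, 0, 0.022, 0, 0, 0, 0, 0, 0, 0.022, 0, 0, 0, 0],
)

```text
t: 10.52
tool_pos: [0.4805, -0.2318, 0.1426]
orientation: [2.966, 1.035, 0.001]
force: [0.3, 0.4, -1.0]
opening: 0.0217
gripper_force: 45.0
```

Run:
```python
from h import *
s=robot.read_state();print({k:np.round(s[k],4) for k in("tool_pos","orientation","force","wrist_torque")})
p,d,K,W=cam("wrist")
a,b=283,205
cv2.imwrite("pics/c6.png",cv2.resize(p[b:b+60,a:a+60,::-1],None,fx=10,fy=10,interpolation=cv2.INTER_CUBIC))
for nm,X in(("slot",[.4801,-.2316,.039,1]),):
  q=np.linalg.inv(W)@np.array(X);print(nm,q[0]/q[2]*K[0,0]+K[0,2],q[1]/q[2]*K[1,1]+K[1,2])
T=np.linalg.inv(robot.camera_model("wrist")["tool_from_camera"])
for x in(-.0045,0,.0045):
  q=T@np.array([x,0,.0952,1]);print("tip",x,q[0]/q[2]*K[0,0]+K[0,2],q[1]/q[2]*K[1,1]+K[1,2])
```

```text
{'tool_pos': array([ 0.4805, -0.2318,  0.1426]), 'orientation': array([2.9656e+00, 1.0354e+00, 6.0000e-04]), 'force': array([ 0.296 ,  0.3517, -1.0193]), 'wrist_torque': array([-0.011 , -0.0433,  0.0057])}
slot 313.87975363376324 245.59202260768456
tip -0.0045 314.4308455162361 254.22829515588722
tip 0 314.43808435352133 248.4792412554475
tip 0.0045 314.445390019405 242.67711236524596
```

View pics/c6.png

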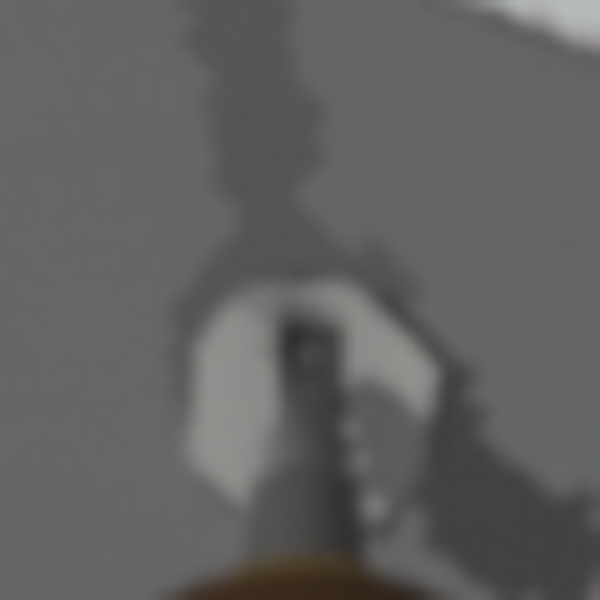

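The blade's upper edge sits inside the slot mouth, with both centred laterally at crop x of about 311. Now I'll insert it.

move_arm(
  deltas=[0, 0, 0.004, 0, 0, 0, 0, 0, 0, 0.008, 0, 0, 0, 0, 0, 0, 0.01, 0, 0, 0, 0, 0, 0, 0.011, 0, 0, 0, 0, 0, 0, 0.011, 0, 0, 0, 0],
)

```text
t: 11.2
tool_pos: [0.4802, -0.2318, 0.1313]
orientation: [2.966, 1.035, -0.0]
force: [0.1, -0.5, -1.1]
opening: 0.0216
gripper_force: 45.0
```

move_arm(
  deltas=[0, 0, 0.0005, 0, 0, 0, 0, 0, 0, 0.001, 0, 0, 0, 0, 0, 0, 0.001, 0, 0, 0, 0, 0, 0, 0.001, 0, 0, 0, 0],
)

```text
t: 11.7
tool_pos: [0.4804, -0.2318, 0.1307]
orientation: [2.965, 1.035, 0.001]
force: [-2.0, -1.4, 4.9]
opening: 0.0221
gripper_force: 45.0
```

move_arm(
  deltas=[0, 0, 0.0005, 0, 0, 0, 0, 0, 0, 0.0008, 0, 0, 0, 0, 0, 0, 0.0008, 0, 0, 0, 0, 0, 0, 0.0008, 0, 0, 0, 0],
)

```text
t: 12.2
tool_pos: [0.4805, -0.2319, 0.1304]
orientation: [2.965, 1.035, 0.001]
force: [-2.8, 0.5, 9.5]
opening: 0.0217
gripper_force: 45.0
```

Run:
```python
from h import *
s=robot.read_state();print({k:np.round(s[k],4) for k in("q","tool_pos","orientation","force","wrist_torque")})
```

```text
{'q': array([-5.4560e-01,  2.0100e-02,  1.7885e+00, -2.0000e-04,  1.3319e+00,
        3.5340e-01]), 'tool_pos': array([ 0.4805, -0.2319,  0.1304]), 'orientation': array([2.9652e+00, 1.0352e+00, 8.0000e-04]), 'force': array([-2.7763,  0.5307,  9.5033]), 'wrist_torque': array([-0.0826,  0.8524, -0.0203])}
```

move_arm(
  deltas=[0, 0, 0.0004, 0, 0, 0.03, 0, 0, 0, 0.0004, 0, 0, 0.07, 0, 0, 0, 0.0004, 0, 0, 0.11, 0, 0, 0, 0.0004, 0, 0, 0.15, 0, 0, 0, 0.0005, 0, 0, 0.19, 0, 0, 0, 0.0005, 0, 0, 0.23, 0, 0, 0, 0.0005, 0, 0, 0.27, 0, 0, 0, 0.0005, 0, 0, 0.3, 0],
)

```text
t: 13.2
tool_pos: [0.4808, -0.232, 0.1303]
orientation: [3.087, 0.579, 0.002]
force: [-2.8, -0.4, 10.0]
opening: 0.0215
gripper_force: 45.0
```

```bash
cat > s.py <<'E'
from h import *
s=robot.read_state();r=Ro.from_rotvec(s["orientation"]).as_matrix()
print("yaw",round(np.degrees(np.arctan2(r[1,0],r[0,0])),2),{k:np.round(s[k],4) for k in("tool_pos","force","wrist_torque","opening")},s["q"][5],s["joint_torque"][5])
E
python3 s.py
```

```text
yaw 21.24 {'tool_pos': array([ 0.4808, -0.232 ,  0.1303]), 'force': array([-2.8109, -0.44  ,  9.9625]), 'wrist_torque': array([0.0916, 0.8705, 0.062 ]), 'opening': np.float64(0.0215)} 0.6545711433495466 -0.3908456303179264
```

move_arm(
  deltas=[0, 0, 0.0002, 0, 0, 0.04, 0, 0, 0, 0.0003, 0, 0, 0.08, 0, 0, 0, 0.0003, 0, 0, 0.12, 0, 0, 0, 0.0004, 0, 0, 0.16, 0, 0, 0, 0.0004, 0, 0, 0.2, 0, 0, 0, 0.0005, 0, 0, 0.24, 0, 0, 0, 0.0005, 0, 0, 0.28, 0, 0, 0, 0.0005, 0, 0, 0.3, 0],
)

```text
t: 14.2
tool_pos: [0.4811, -0.232, 0.1301]
orientation: [3.138, 0.111, 0.003]
force: [-3.2, -0.7, 11.3]
opening: 0.0219
gripper_force: 45.0
```

```bash
python3 s.py
```

```text
yaw 4.07 {'tool_pos': array([ 0.4811, -0.232 ,  0.1301]), 'force': array([-3.1776, -0.7448, 11.3061]), 'wrist_torque': array([0.0623, 0.8165, 0.037 ]), 'opening': np.float64(0.0219)} 0.9543666100413284 -0.1115877041593194
```

move_arm(
  deltas=[0, 0, 0.0001, 0, 0, 0.04, 0, 0, 0, 0.0002, 0, 0, 0.08, 0, 0, 0, 0.0002, 0, 0, 0.12, 0, 0, 0, 0.0003, 0, 0, 0.16, 0, 0, 0, 0.0003, 0, 0, 0.2, 0, 0, 0, 0.0004, 0, 0, 0.24, 0, 0, 0, 0.0004, 0, 0, 0.28, 0, 0, 0, 0.0004, 0, 0, 0.3, 0],
)

```text
t: 15.2
tool_pos: [0.4812, -0.2324, 0.1298]
orientation: [3.12, -0.359, 0.004]
force: [-2.7, -0.7, 11.1]
opening: 0.0217
gripper_force: 45.0
```

```bash
python3 s.py
```

```text
yaw -13.13 {'tool_pos': array([ 0.4812, -0.2324,  0.1298]), 'force': array([-2.6701, -0.6945, 11.112 ]), 'wrist_torque': array([-0.162 ,  0.7473,  0.1143]), 'opening': np.float64(0.0217)} 1.2543676257244323 -0.10851778322830796
```

move_arm(
  deltas=[0, 0, 0.0001, 0, 0, 0.03, 0, 0, 0, 0.0001, 0, 0, 0.06, 0, 0, 0, 0.0002, 0, 0, 0.09, 0, 0, 0, 0.0002, 0, 0, 0.12, 0, 0, 0, 0.0002, 0, 0, 0.15, 0, 0, 0, 0.0002, 0, 0, 0.15, 0],
)

```text
t: 15.95
tool_pos: [0.4812, -0.2325, 0.1296]
orientation: [3.084, -0.591, 0.004]
force: [-3.4, -1.2, 12.2]
opening: 0.0218
gripper_force: 45.0
```

```bash
python3 s.py;python3 s.py
```

```text
yaw -21.7 {'tool_pos': array([ 0.4812, -0.2325,  0.1296]), 'force': array([-3.3598, -1.2012, 12.2074]), 'wrist_torque': array([-0.3814,  0.7629,  0.0571]), 'opening': np.float64(0.0218)} 1.403870198284614 0.31177785247564316
yaw -21.7 {'tool_pos': array([ 0.4812, -0.2325,  0.1296]), 'force': array([-3.3598, -1.2012, 12.2074]), 'wrist_torque': array([-0.3814,  0.7629,  0.0571]), 'opening': np.float64(0.0218)} 1.403870198284614 0.31177785247564316
```

```bash
cat > s.py <<'E'
from h import *
L=[]
for k in range(4):
    if k: robot.read_camera("top")
    s=robot.read_state();r=Ro.from_rotvec(s["orientation"]).as_matrix()
    L.append(np.r_[np.degrees(np.arctan2(r[1,0],r[0,0])),s["tool_pos"][2]*1e3,s["force"],s["wrist_torque"][2]])
L=np.array(L);print("yaw z F tz",L.mean(0).round(3),"tz",L[:,-1].round(3),"z",L[:,1].round(2))
E
python3 s.py
```

```text
yaw z F tz [-2.16770e+01  1.29645e+02 -2.76400e+00 -1.34700e+00  1.15400e+01
  4.30000e-02] tz [ 0.057  0.062  0.069 -0.014] z [129.65 129.66 129.64 129.63]
```

move_arm(
  deltas=[0, 0, 0.0001, 0, 0, 0.03, 0, 0, 0, 0.0001, 0, 0, 0.06, 0, 0, 0, 0.0001, 0, 0, 0.09, 0, 0, 0, 0.0001, 0, 0, 0.12, 0, 0, 0, 0.0001, 0, 0, 0.12, 0],
)

```text
t: 16.73
tool_pos: [0.4812, -0.2327, 0.1295]
orientation: [3.043, -0.775, 0.005]
force: [-2.9, -2.1, 11.4]
opening: 0.0219
gripper_force: 45.0
```

```bash
python3 s.py
```

```text
yaw z F tz [-2.85560e+01  1.29553e+02 -2.48800e+00 -2.06800e+00  1.06050e+01
  2.20000e-02] tz [ 0.028  0.017  0.05  -0.006] z [129.54 129.56 129.56 129.55]
```

move_arm(
  deltas=[0, 0, 0.0001, 0, 0, 0.03, 0, 0, 0, 0.0002, 0, 0, 0.06, 0, 0, 0, 0.0002, 0, 0, 0.09, 0, 0, 0, 0.0002, 0, 0, 0.12, 0, 0, 0, 0.0002, 0, 0, 0.12, 0],
)

```text
t: 17.5
tool_pos: [0.4811, -0.2328, 0.1294]
orientation: [2.991, -0.956, 0.005]
force: [-2.9, -2.0, 11.8]
opening: 0.0214
gripper_force: 45.0
```

```bash
python3 s.py
```

```text
yaw z F tz [-3.54330e+01  1.29422e+02 -2.96700e+00 -2.34700e+00  1.15800e+01
  2.40000e-02] tz [-0.021  0.072  0.033  0.01 ] z [129.42 129.42 129.43 129.42]
```

move_arm(
  deltas=[0, 0, 0.0001, 0, 0, 0.03, 0, 0, 0, 0.0002, 0, 0, 0.06, 0, 0, 0, 0.0002, 0, 0, 0.08, 0, 0, 0, 0.0002, 0, 0, 0.08, 0],
)

```text
t: 18.15
tool_pos: [0.4811, -0.2329, 0.1293]
orientation: [2.95, -1.075, 0.005]
force: [-4.4, -2.2, 11.9]
opening: 0.0218
gripper_force: 45.0
```

```bash
python3 s.py
```

```text
yaw z F tz [-4.00140e+01  1.29326e+02 -3.75000e+00 -2.72900e+00  1.16420e+01
  4.20000e-02] tz [ 0.031  0.073  0.073 -0.008] z [129.31 129.33 129.34 129.32]
```

move_arm(
  deltas=[0, 0.0002, 0.0001, 0, 0, 0.03, 0, 0, 0.0003, 0.0002, 0, 0, 0.06, 0, 0, 0.0003, 0.0002, 0, 0, 0.08, 0, 0, 0.0003, 0.0002, 0, 0, 0.08, 0],
)

```text
t: 18.8
tool_pos: [0.4811, -0.233, 0.1292]
orientation: [2.905, -1.192, 0.005]
force: [-4.6, -1.8, 12.3]
opening: 0.0218
gripper_force: 45.0
```

```bash
python3 s.py
```

```text
yaw z F tz [-4.45950e+01  1.29216e+02 -3.36700e+00 -1.98500e+00  1.29590e+01
  7.00000e-03] tz [ 0.002 -0.013  0.023  0.018] z [129.2  129.23 129.21 129.23]
```

move_arm(
  deltas=[0, 0, 0.0001, 0, 0, 0.03, 0, 0, 0, 0.0001, 0, 0, 0.06, 0, 0, 0, 0.0001, 0, 0, 0.08, 0, 0, 0, 0.0001, 0, 0, 0.08, 0],
)

```text
t: 19.45
tool_pos: [0.481, -0.2331, 0.1291]
orientation: [2.855, -1.307, 0.005]
force: [-3.6, -2.3, 13.5]
opening: 0.022
gripper_force: 45.0
```

```bash
python3 s.py
```

```text
yaw z F tz [-4.91810e+01  1.29142e+02 -3.66700e+00 -1.95300e+00  1.30340e+01
  2.40000e-02] tz [ 0.033  0.002  0.07  -0.008] z [129.14 129.15 129.12 129.15]
```

move_arm(
  deltas=[0, 0, 0.0001, 0, 0, 0.03, 0, 0, 0, 0.0001, 0, 0, 0.06, 0, 0, 0, 0.0001, 0, 0, 0.08, 0, 0, 0, 0.0001, 0, 0, 0.08, 0],
)

```text
t: 20.1
tool_pos: [0.481, -0.2332, 0.129]
orientation: [2.801, -1.42, 0.006]
force: [-3.5, -3.1, 12.7]
opening: 0.0217
gripper_force: 45.0
```

```bash
python3 s.py
```

```text
yaw z F tz [-5.37660e+01  1.29049e+02 -3.49400e+00 -2.78400e+00  1.28920e+01
  3.50000e-02] tz [0.063 0.024 0.022 0.03 ] z [129.03 129.05 129.07 129.04]
```

move_arm(
  deltas=[0, 0, 0.0001, 0, 0, 0.03, 0, 0, 0, 0.0001, 0, 0, 0.06, 0, 0, 0, 0.0001, 0, 0, 0.08, 0, 0, 0, 0.0001, 0, 0, 0.08, 0],
)

```text
t: 20.75
tool_pos: [0.4809, -0.2332, 0.129]
orientation: [2.742, -1.531, 0.005]
force: [-3.8, -2.3, 12.8]
opening: 0.0218
gripper_force: 45.0
```

```bash
python3 s.py
```

```text
yaw z F tz [-5.83480e+01  1.28977e+02 -3.88800e+00 -2.51700e+00  1.26510e+01
  3.60000e-02] tz [0.032 0.028 0.022 0.062] z [128.96 128.99 128.97 128.99]
```

move_arm(
  deltas=[0, 0, 0.0001, 0, 0, 0.03, 0, 0, 0, 0.0001, 0, 0, 0.06, 0, 0, 0, 0.0001, 0, 0, 0.08, 0, 0, 0, 0.0001, 0, 0, 0.08, 0],
)

```text
t: 21.4
tool_pos: [0.4809, -0.2333, 0.1289]
orientation: [2.678, -1.639, 0.006]
force: [-4.3, -2.5, 12.8]
opening: 0.0214
gripper_force: 45.0
```

```bash
python3 s.py
```

```text
yaw z F tz [-6.29350e+01  1.28897e+02 -4.15300e+00 -2.48700e+00  1.30710e+01
  6.80000e-02] tz [0.109 0.056 0.061 0.048] z [128.9  128.88 128.9  128.91]
```

move_arm(
  deltas=[0, 0, 0.0001, 0, 0, 0.03, 0, 0, 0, 0.0001, 0, 0, 0.06, 0, 0, 0, 0.0001, 0, 0, 0.08, 0, 0, 0, 0.0001, 0, 0, 0.08, 0],
)

```text
t: 22.05
tool_pos: [0.4809, -0.2333, 0.1288]
orientation: [2.611, -1.745, 0.006]
force: [-4.7, -3.4, 12.6]
opening: 0.022
gripper_force: 45.0
```

```bash
python3 s.py
```

```text
yaw z F tz [-6.75160e+01  1.28834e+02 -4.32600e+00 -3.13100e+00  1.32580e+01
  7.80000e-02] tz [0.09  0.097 0.052 0.071] z [128.84 128.83 128.83 128.83]
```

move_arm(
  deltas=[0, 0, 0.0001, 0, 0, 0.02, 0, 0, 0, 0.0001, 0, 0, 0.04, 0, 0, 0, 0.0001, 0, 0, 0.05, 0],
)

```text
t: 22.58
tool_pos: [0.4809, -0.2333, 0.1288]
orientation: [2.566, -1.81, 0.006]
force: [-5.2, -3.0, 13.8]
opening: 0.0217
gripper_force: 45.0
```

```bash
python3 s.py
```

```text
yaw z F tz [-7.03980e+01  1.28797e+02 -4.67100e+00 -2.88000e+00  1.42400e+01
  8.80000e-02] tz [0.13  0.065 0.083 0.075] z [128.82 128.79 128.8  128.78]
```

move_arm(
  deltas=[0, 0, 0, 0, 0, 0.02, 0, 0, 0, 0, 0, 0, 0.04, 0, 0, 0, 0, 0, 0, 0.05, 0],
)

```text
t: 23.1
tool_pos: [0.4809, -0.2333, 0.1288]
orientation: [2.52, -1.874, 0.006]
force: [-3.9, -2.6, 14.3]
opening: 0.0218
gripper_force: 45.0
```

```bash
python3 s.py
```

```text
yaw z F tz [-7.32640e+01  1.28785e+02 -4.49600e+00 -3.26200e+00  1.41510e+01
  9.30000e-02] tz [0.101 0.068 0.143 0.059] z [128.8  128.76 128.79 128.79]
```

move_arm(
  deltas=[0, 0, 0.0001, 0, 0, 0.02, 0, 0, 0, 0.0001, 0, 0, 0.04, 0, 0, 0, 0.0001, 0, 0, 0.04, 0],
)

```text
t: 23.62
tool_pos: [0.4809, -0.2334, 0.1288]
orientation: [2.482, -1.924, 0.006]
force: [-5.0, -3.1, 14.3]
opening: 0.0215
gripper_force: 45.0
```

```bash
python3 s.py
```

```text
yaw z F tz [-7.55350e+01  1.28763e+02 -4.48400e+00 -2.97000e+00  1.44540e+01
  1.08000e-01] tz [0.108 0.113 0.096 0.116] z [128.76 128.75 128.78 128.77]
```

move_arm(
  deltas=[0, 0, 0, 0, 0, 0.02, 0, 0, 0, 0, 0, 0, 0.04, 0, 0, 0, 0, 0, 0, 0.04, 0],
)

```text
t: 24.15
tool_pos: [0.4809, -0.2333, 0.1288]
orientation: [2.443, -1.973, 0.006]
force: [-5.3, -2.8, 14.3]
opening: 0.0222
gripper_force: 45.0
```

```bash
python3 s.py
```

```text
yaw z F tz [-7.78270e+01  1.28754e+02 -5.39300e+00 -2.81100e+00  1.43860e+01
  1.05000e-01] tz [0.128 0.112 0.12  0.06 ] z [128.76 128.77 128.74 128.74]
```

move_arm(
  deltas=[0, 0, 0, 0, 0, 0.02, 0, 0, 0, 0, 0, 0, 0.04, 0, 0, 0, 0, 0, 0, 0.06, 0, 0, 0, 0, 0, 0, 0.06, 0],
)

```text
t: 24.8
tool_pos: [0.4809, -0.2334, 0.1288]
orientation: [2.383, -2.045, 0.006]
force: [-4.1, -2.9, 14.2]
opening: 0.0215
gripper_force: 45.0
```

```bash
python3 s.py
```

```text
yaw z F tz [-81.262 128.765  -4.232  -2.72   13.908   0.139] tz [0.082 0.207 0.144 0.122] z [128.76 128.77 128.76 128.77]
```

The torque rose to about 0.14 N m while z stalled, so the screw is home. I'll unwind slightly, lift clear and check.

move_arm(
  deltas=[0, 0, 0, 0, 0, -0.06, 0, 0, 0, 0, 0, 0, -0.14, 0, 0, 0, -0.0005, 0, 0, -0.2, 0, 0, 0, -0.003, 0, 0, -0.2, 0, 0, 0, -0.01, 0, 0, -0.2, 0, 0, 0, -0.025, 0, 0, -0.2, 0, 0, 0, -0.035, 0, 0, -0.2, 0, 0, 0, -0.035, 0, 0, -0.2, 0, 0, 0, -0.035, 0, 0, -0.2, 0],
)

```text
t: 26.08
tool_pos: [0.48, -0.2317, 0.1612]
orientation: [-2.577, 1.797, 0.0]
force: [-0.8, -0.3, -0.9]
opening: 0.0216
gripper_force: 45.0
```

```bash
python3 - <<'E'
from h import *
p,d,K,W=cam("wrist")
q=np.linalg.inv(W)@np.array([.4801,-.2316,.0375,1]);u=q[0]/q[2]*K[0,0]+K[0,2];v=q[1]/q[2]*K[1,1]+K[1,2];print(u,v)
a=int(u)-50;b=int(v)-45
cv2.imwrite("pics/c7.png",cv2.resize(p[b:b+75,a:a+100,::-1],None,fx=8,fy=8,interpolation=cv2.INTER_CUBIC))
E
python3 s.py
```

```text
313.70651299992903 236.01918986095833
yaw z F tz [-6.97970e+01  1.60874e+02  5.60000e-02 -4.48000e-01 -1.81700e+00
 -1.20000e-02] tz [-0.058 -0.008  0.054 -0.037] z [160.96 160.86 160.82 160.86]
```

View pics/c7.png

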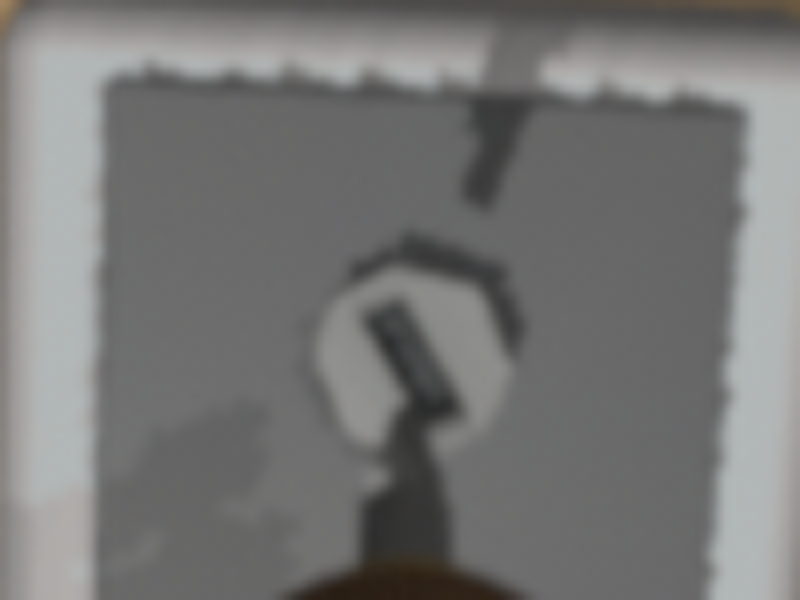

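Run:
```python
from h import *
z=np.load("w2.npz")
for p,d,K,W in ((z["p"],z["d"],z["K"],z["W"]),cam("wrist")):
    C=cloud(d,K,W);r=np.hypot(C[...,0]-.4801,C[...,1]+.2316)
    h=C[(r<9)&(r>.0)&(r<.009)&(C[...,2]<.043)][:,2];c=C[(r>.013)&(r<.02)&(C[...,2]<.043)][:,2]
    print(len(h),len(c),np.percentile(h,[50,75,90]),np.median(c))
i=cv2.cvtColor(cv2.imread("pics/c7.png"),cv2.COLOR_BGR2GRAY)[290:420,350:470]
y,x=np.nonzero(i<75);w,V=np.linalg.eigh(np.cov(np.stack([x,-y])));print("slot rel angle",np.degrees(np.arctan2(V[1,1],V[0,1])))
```

```text
893 2402 [0.03793979 0.03852828 0.03892895] 0.032317779085144493
338 922 [0.03654303 0.03712658 0.03762306] 0.03229616425278889
slot rel angle 117.69420018223008
```

move_arm(
  deltas=[0, 0, -0.05, 0, 0, 0, 0, 0, 0, -0.08, 0, 0, 0, 0, -0.02, -0.01, -0.08, 0, 0, -0.15, 0, -0.06, -0.03, -0.08, 0, 0, -0.3, 0, -0.11, -0.06, -0.08, 0, 0, -0.47, 0, -0.16, -0.085, -0.08, 0, 0, -0.64, 0, -0.21, -0.11, -0.08, 0, 0, -0.81, 0, -0.26, -0.14, -0.08, 0, 0, -0.98, 0, -0.31, -0.165, -0.08, 0, 0, -1.15, 0, -0.3567, -0.1899, -0.08, 0, 0, -1.318, 0, -0.3567, -0.1899, -0.08, 0, 0, -1.318, 0, -0.3567, -0.1899, -0.08, 0, 0, -1.318, 0],
)

```text
t: 27.82
tool_pos: [0.5349, 0.1683, 0.241]
orientation: [3.137, 0.156, -0.001]
force: [0.5, -1.2, -1.1]
opening: 0.0216
gripper_force: 45.0
```

move_arm(
  deltas=[0, 0, 0, 0, 0, 0, 0, 0, 0, 0, 0, 0, 0, 0],
)

```text
t: 28.08
tool_pos: [0.5352, 0.1673, 0.2415]
orientation: [3.138, 0.153, 0.0]
force: [0.1, -0.5, -1.6]
opening: 0.0216
gripper_force: 45.0
```

```bash
python3 s.py
python3 - <<'E'
from h import *
s=robot.read_state();print(s["tool_pos"])
p,d,K,W=cam("wrist");C=cloud(d,K,W)
cv2.imwrite("pics/c8.png",cv2.resize(p[190:290,240:390,::-1],None,fx=5,fy=5,interpolation=cv2.INTER_CUBIC))
S=C[(np.hypot(C[...,0]-.556,C[...,1]-.173)<.07)&(C[...,2]>.062)&(C[...,2]<.07)]
print("block",cv2.minAreaRect((S[:,:2]*1000).astype(np.float32)))
q=np.linalg.inv(W)@np.array([.5357,.1687,.066,1]);print(q[0]/q[2]*K[0,0]+K[0,2],q[1]/q[2]*K[1,1]+K[1,2])
T=np.linalg.inv(robot.camera_model("wrist")["tool_from_camera"])
q=T@np.array([0,0,.0952,1]);print(q[0]/q[2]*K[0,0]+K[0,2],q[1]/q[2]*K[1,1]+K[1,2])
E
```

```text
yaw z F tz [ 5.6160e+00  2.4157e+02  3.2000e-02 -9.3000e-02 -1.3320e+00 -3.0000e-03] tz [-0.047  0.014  0.013  0.008] z [241.55 241.59 241.58 241.56]
[0.53518161 0.16779754 0.24156487]
block ((556.898193359375, 173.95394897460938), (100.53744506835938, 64.22891235351562), 14.386800765991211)
313.67704772495324 223.42146627752385
314.90764203752855 247.6191687678859
```

View pics/c8.png

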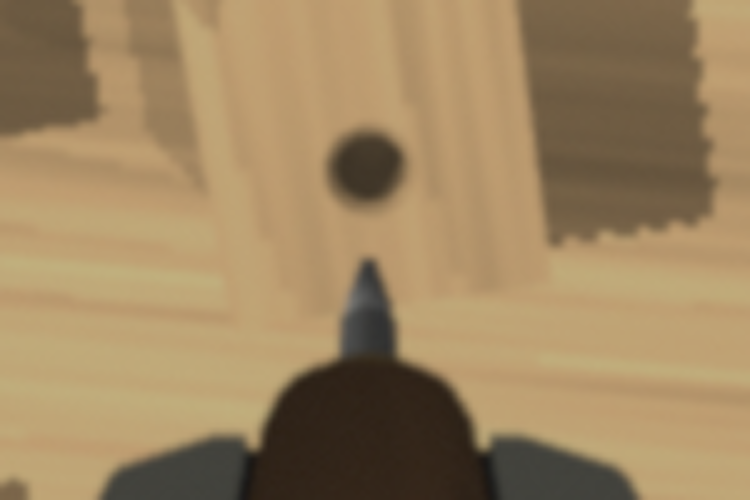

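The driver tip, at crop (368,262), is in line with the hole at (367,165), and the blade is straight. Lowering it in.

move_arm(
  deltas=[0, -0.0007, 0.03, 0, 0, 0, 0, 0, -0.0007, 0.06, 0, 0, 0, 0, 0, -0.0007, 0.075, 0, 0, 0, 0, 0, -0.0007, 0.085, 0, 0, 0, 0, 0, -0.0007, 0.095, 0, 0, 0, 0, 0, -0.0007, 0.1, 0, 0, 0, 0, 0, -0.0007, 0.1, 0, 0, 0, 0],
)

```text
t: 29.15
tool_pos: [0.535, 0.1692, 0.1415]
orientation: [3.138, 0.157, -0.0]
force: [0.3, 0.7, -0.8]
opening: 0.0218
gripper_force: 45.0
```

move_arm(
  deltas=[0, 0, 0.01, 0, 0, 0, 0, 0, 0, 0.02, 0, 0, 0, 0, 0, 0, 0.03, 0, 0, 0, 0, 0, 0, 0.038, 0, 0, 0, 0, 0, 0, 0.0412, 0, 0, 0, 0, 0, 0, 0.0412, 0, 0, 0, 0, 0, 0, 0.0412, 0, 0, 0, 0],
)

```text
t: 30.02
tool_pos: [0.5353, 0.1693, 0.1006]
orientation: [-3.138, -0.157, -0.001]
force: [0.0, 0.6, -1.3]
opening: 0.0217
gripper_force: 45.0
```

Nearly seated. I'll lower another 1 mm, open, then retreat upward.

move_arm(
  deltas=[0, 0, 0.001, 0, 0, 0, 0, 0, 0, 0.001, 0, 0, 0, 0, 0, 0, 0.001, 0, 0, 0, 0],
)

```text
t: 30.4
tool_pos: [0.5351, 0.1692, 0.0993]
orientation: [-3.138, -0.157, -0.0]
force: [0.1, -0.1, -1.9]
opening: 0.0213
gripper_force: 45.0
```

move_arm(
  deltas=[0, 0, 0, 0, 0, 0, 0.3, 0, 0, 0, 0, 0, 0, 0.7, 0, 0, 0, 0, 0, 0, 0.7, 0, 0, 0, 0, 0, 0, 0.7, 0, 0, 0, 0, 0, 0, 0.7, 0, 0, -0.02, 0, 0, 0, 0.7, 0, 0, -0.06, 0, 0, 0, 0.7, 0, 0, -0.11, 0, 0, 0, 0.7, -0.05, 0, -0.15, 0, 0, 0, 0.7, -0.07, 0, -0.15, 0, 0, 0, 0.7, -0.07, 0, -0.15, 0, 0, 0, 0.7, -0.07, 0, -0.15, 0, 0, 0, 0.7],
)

```text
t: 31.9
tool_pos: [0.4658, 0.1622, 0.2497]
orientation: [-3.138, -0.157, -0.001]
force: [-0.2, -0.6, 0.1]
opening: 0.0651
gripper_force: 0.0
```

Run:
```python
from h import *
s=robot.read_state();print(s["tool_pos"],s["opening"],s["force"],s["t"])
p,d,K,W=cam("wrist");C=cloud(d,K,W)
near=np.hypot(C[...,0]-.536,C[...,1]-.168)<.03
S=C[near&(C[...,2]>.1)&(C[...,2]<.17)];print(len(S),S.mean(0),np.percentile(S[:,2],98),cv2.minAreaRect((S[:,:2]*1000).astype(np.float32)))
z=np.load("w4.npz");C=cloud(z["d"],z["K"],z["W"]);near=np.hypot(C[...,0]-.536,C[...,1]-.168)<.03
S=C[near&(C[...,2]>.1)&(C[...,2]<.17)];print("before",len(S),S.mean(0),np.percentile(S[:,2],98))
```

```text
[0.46580546 0.16223318 0.24966744] 0.06509203708703062 [-0.18917749 -0.57184007  0.07125538] 31.9
1098 [0.53606657 0.17040524 0.14489018] 0.1503319974313467 ((535.7420654296875, 170.32286071777344), (29.9892520904541, 22.005136489868164), 5.559475898742676)
before 1112 [0.53608657 0.16857245 0.14495658] 0.15032240509101094
```

```bash
python3 -c "from plant import robot;print(robot.close_job())"
```

```text
the job is handed in; nothing more can be done
None
```

I handed the job in after about 32 s of robot time. The screw is driven home: torque rose at the stop and the head had sunk about 1.4 mm. The screwdriver stands released in its block at its original height, and nothing but the driver was brought to the lamp. The hand-in returned no verdict.

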